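Raise the roll-top and put the cover-glass carton away

ROBOT

A 6-joint arm with a two-finger parallel gripper is mounted at the origin on a cart in front of the work surface, level with it; the furniture and walls round the work are solid. World frame = base frame: x ahead of the robot, y to its left, z up, the work surface at z = 0. Lengths are in m, angles in rad, forces in N, time in s.
With the tool pointing down it reaches from about 0.25 to 0.8 m from the base axis. Payload 8.5 kg.
Tool frame: the origin (TCP) lies between the finger pads; the fingertips stand 8 mm ahead of it and the grasp point (between the pads) lies 11 mm behind it; z points along the fingers, y is the direction in which the jaws open and shut (so a half turn about z gives the same grasp; the last joint's range is limited). The gripper opens to 85 mm and grips with 20 to 120 N. Pads are 22 mm wide; open, the fingers measure 114 mm over their backs; the gripper's body (76 mm by 85 mm) begins 54 mm behind the grasp point. The pads swing forward as they close: fully open they stand 13 mm farther back than shut.
Start: joints at [-1.271, 0.238, -0.013, 1.319, 0, 1.571], TCP at [0.155, -0.502, 0.208] pointing down, gripper open.
Joint ranges: [-2.66, 2.66], [-1.03, 1.9], [-1.14, 1.46], [-1.82, 2.27], [-1.45, 1.34], [-3.14, 3.14]. Speed limits (rad/s): [2.22, 2.22, 2.79, 3.14, 3.14, 3.14].

INTERFACE

Orientations are given as a unit quaternion [w, x, y, z].
In Python, from workcell import env gives the robot as it stands. Calls block until the motion is done:
- env.movep(position, orientation): joint-space move of the TCP to a pose.
- env.servo_line(position, velocity=0.15, orientation=None): straight line of the TCP; orientation=None keeps the orientation; velocity is the mean speed in m/s.
- env.move_j(angles): joint-space move.
- env.gripper_to(opening, squeeze=None): finger opening in m; squeeze is the grip in N (None keeps the last); returns when the fingers have stopped.
- env.sleep(seconds).
- env.ik(position, orientation): joint angles nearest the present ones, or None.
- env.get_state(): the state.
- env.snapshot(name): name is "scene" or "top" or "wrist"; returns the picture (384x512x3 uint8, blue, green, red); there is no depth.
- env.get_calibration(name): a dict with "vfov" (degrees; the focal length in pixels is half the picture's height over the tangent of half this angle, whatever the lens; pixels are square), "cx", "cy" (the principal point, pixels), "R" (3x3) and "t" (3): a world point X has camera coordinates R X + t; the wrist camera has in their place "tool_from_camera" (4x4, takes a point from camera to tool coordinates, whose origin is the TCP and whose axes are the flange's). Camera axes: x right, y down, z forward; pixel columns grow to the right and rows downward; lengths in m; the calibration is good to about 2 mm. A picture is of the moment at which its call begins: read the wrist's pose just before it. get_calibration takes no time and is no camera call.
A pose or a line that the arm cannot do raises env.IKError and nothing moves.
- env.close_job(): hands the job in, once; it reports no verdict.
Trained networks look in the newest picture that a camera, given by its name, has taken for a name from the list of things; names that differ only in an ending like _2 or _b are one class to them, and where a whole thing is asked for, a point or a joint stands for the part that bears it (a point fixed in the world has none). Each returns a list of dicts, best first, with "conf" (0 to 1); they miss things now and then, are a little off and sometimes report something else, mostly with a low value. They report only what shows in the picture. A call takes as long as a camera call. They do not tell look-alikes from the thing itself.
- env.find_in(camera, thing): "position" ([x, y, z] in m, in the coordinates of the camera as it stood for that picture, good to about 4 mm: the middle of the surface that is visible of it).
- env.cut_out(camera, thing): "mask" (384x512 bool, what is visible of it).
The state is a dict: "time_s": time; "qpos": joint angles; "qvel": joint speeds; "effort": joint torques, N m; "eef_pos": TCP position; "tool_rot": TCP orientation; "force": force on the tool from outside, world axes, zero at the start; "moment": the same for the moment, N m; "opening": finger opening in m.
Only numpy, scipy, OpenCV 4.12 (cv2) and the standard library are available. Lean on these libraries where they do the work, as an engineer would, in place of code of your own. Each camera call takes 0.05 s, during which the arm holds its last target.

TASK

Raise the slatted roll-top shutter of the bench cabinet by its lift rail until it is fully open and stays open by itself. Then put the larger of the two small cartons that lie on the worktop left of the cabinet inside the cabinet, lying flat on the worktop behind the front sill, the same side up as it lies now; set it down gently, do not drop it. Leave the shutter open and the other things where they are.

Things in the scene. Friction and masses are not known exactly. Their poses are not given: they have to be found in the camera images.
- cabinet: Bench-top roll-top cabinet, fixed, 326 mm deep (x), 280 mm wide (y), 238 mm high, without a floor: it stands on the worktop. Origin: on the worktop, centre of its footprint; x from front to back, y to its left, z up. Grey round side cheeks (radius 163 mm, inner faces at y = -128 and +128 mm); a fixed curved hood covers the back and the rear half of the top.
- track_axis (a point): Middle of the level axis (along the cabinet's y) of the curved tracks, 75 mm above the cabinet's origin; the tracks are circular, radius 145 mm. Once the shutter is open the space in front of this axis, as far as the sill, is free from the front and from above.
- sill (a point): Middle of the top of the metal sill across the cabinet's front: 42 mm high, 10 mm thick, its inner face at cabinet x = -138 mm. The carton must be lifted over it.
- shutter (a joint): Slatted metal shutter (slats 7 mm thick) on the tracks. Value: angle travelled about track_axis, rad; 0 closed, end stop 1.71 = fully open, slats under the hood. About 4 N at the lift rail raise it, less on the way (0.5 kg, mostly in the rail). Let go below about 1.2 rad it drops shut; beyond about 1.3 rad its weight carries it on to the stop and keeps it there.
- lift_rail (a point): Mid-length of the round outer edge (8 mm thick) of the lift rail, a lip 200 mm long (y), 6 mm thick, 36 mm out from the slats. 181 mm from track_axis, pointing away from it. At shutter angle t: cabinet x = -0.181 cos(t - 0.064), z = 0.075 + 0.181 sin(t - 0.064) m; closed 63 mm over the worktop, free below. Push it from below with closed fingers tilted forward, later from the front.
- slide_box: The carton to put away: box of cover glasses, white and dark red cardboard, 34 x 82 x 30 mm (x, y, z), the larger of the two small cartons; 0.08 kg. Origin: centre of its underside; z up as it lies; long side along its y.
- ph_strips: Bystander: a smaller carton, white and yellow-brown, 30 x 66 x 22 mm (x, y, z). Origin: centre of its underside. It may lie on either side of the other carton. Leave it.
- film_box: Bystander inside the cabinet, hidden while the shutter is closed: carton 60 x 115 x 58 mm (x, y, z), about 55 mm behind the cabinet's middle (cabinet x about 25 to 85 mm), long side along the cabinet's y. Origin: centre of its underside. Leave it.
- beaker: Bystander: empty glass beaker, 54 mm across, 70 mm high, on the worktop left of the cabinet. Origin: centre of its underside. Leave it.
Mind the look-alikes: they are no part of the job. Leave any pink or turquoise look-alike of the slide_box alone.

How it is judged:
By the outcome, as a careful person would: the job done as asked, in the order asked, and still so for the second after the job is handed in, with the robot touching nothing.
It also fails if it takes over 69 s, if anything falls off the work surface, if the arm or the gripper's body presses on something with over 40 N, if the wrist force passes 120 N, or if a joint passes its speed limit or range.

## Working session

There is one attempt and no reset: what is moved stays moved. The work goes in short steps, each a Python script; the robot and the scene stay as the last script left them, time stands still between calls to the robot, and variables do not carry over. Pictures are saved under pics/ and viewed, and the job is handed in when it is done.

```bash
ls; mkdir -p pics; cat > h.py <<'E'
import numpy as np, cv2
from workcell import env
from scipy.spatial.transform import Rotation as Rn
def cal(n):
    c=env.get_calibration(n); f=192/np.tan(np.radians(c['vfov'])/2); return c,f
def w2p(n,X):
    c,f=cal(n); p=np.array(c['R'])@np.array(X)+np.array(c['t']); return c['cx']+f*p[0]/p[2], c['cy']+f*p[1]/p[2]
def p2w(n,u,v,z):
    c,f=cal(n); R=np.array(c['R']);t=np.array(c['t']); d=R.T@np.array([(u-c['cx'])/f,(v-c['cy'])/f,1]); o=-R.T@t
    return o+d*(z-o[2])/d[2]
def c2w(n,p):
    c,f=cal(n); return np.array(c['R']).T@(np.array(p)-np.array(c['t']))
E
python3 - <<'E'
from h import *
for n in ("scene","top"):
    im=env.snapshot(n); cv2.imwrite(f"pics/{n}0.png",im)
    c,f=cal(n); print(n,f,{k:np.round(v,3).tolist() for k,v in c.items()})
    for th in ("cabinet","slide_box","ph_strips","beaker","lift_rail","sill","shutter"):
        r=env.find_in(n,th); print(th,[(round(d['conf'],2),np.round(c2w(n,d['position']),3).tolist()) for d in r])
print(env.get_state())
E
```

```text
pics
scene 421.4101513448951 {'vfov': 48.989, 'cx': 254.43, 'cy': 192.196, 'R': [[0.995, -0.1, 0.007], [-0.082, -0.847, -0.526], [0.059, 0.523, -0.851]], 't': [-0.567, 0.133, 1.091]}
cabinet [(0.97, [0.633, -0.2, 0.204])]
slide_box [(0.95, [0.436, 0.138, 0.032]), (0.77, [0.527, 0.085, 0.029])]
ph_strips [(0.68, [0.453, 0.344, 0.02])]
beaker [(0.85, [0.586, 0.254, 0.043])]
lift_rail [(0.81, [0.591, -0.18, 0.201]), (0.32, [0.636, -0.204, 0.203])]
sill [(0.95, [0.637, -0.203, 0.203])]
shutter [(0.61, [0.59, -0.175, 0.206])]
top 401.5864877529071 {'vfov': 51.105, 'cx': 257.973, 'cy': 181.015, 'R': [[-0.186, -0.982, 0.018], [-0.762, 0.133, -0.633], [0.62, -0.132, -0.774]], 't': [0.176, 0.472, 0.949]}
cabinet [(0.72, [0.576, 0.269, 0.043]), (0.55, [0.598, -0.081, 0.19])]
slide_box [(0.74, [0.66, 0.069, 0.027]), (0.61, [0.53, 0.088, 0.027]), (0.56, [0.426, 0.151, 0.028])]
ph_strips [(0.61, [0.44, 0.36, 0.023])]
beaker [(0.72, [0.57, 0.268, 0.04])]
lift_rail [(0.88, [0.58, -0.1, 0.201])]
sill [(0.3, [0.58, -0.101, 0.197])]
shutter [(0.85, [0.575, -0.105, 0.2]), (0.28, [0.593, -0.082, 0.193])]
{'time_s': 0.8, 'qpos': array([-1.27098603e+00,  2.38155324e-01, -1.34593814e-02,  1.31920543e+00,
        7.16795440e-06,  1.57079921e+00]), 'qvel': array([ 0.00099946,  0.00063692, -0.00021895, -0.00045066, -0.00077119,
       -0.00139367]), 'effort': array([-9.63307357e-04, -5.38517582e+01,  3.46682990e+01,  2.96637103e-03,
       -4.27602504e-05,  4.10621467e-06]), 'eef_pos': array([ 0.1550471 , -0.50155408,  0.20761551]), 'tool_rot': array([-1.23039473e-05,  9.88785463e-01,  1.49342924e-01,  1.76624308e-06]), 'force': array([ 0.21363607, -0.65600527,  0.26610246]), 'moment': array([ 0.02035212,  0.01503373, -0.05788991]), 'opening': 0.08528796763691723}
```

View pics/scene0.png

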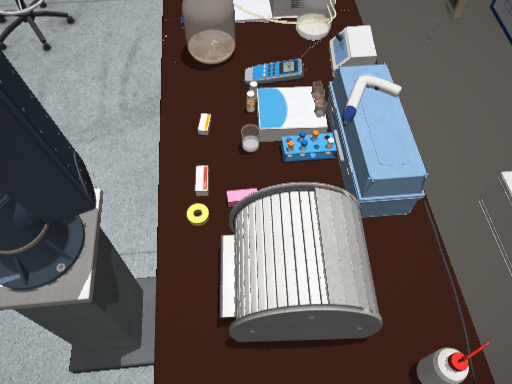

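View pics/top0.png

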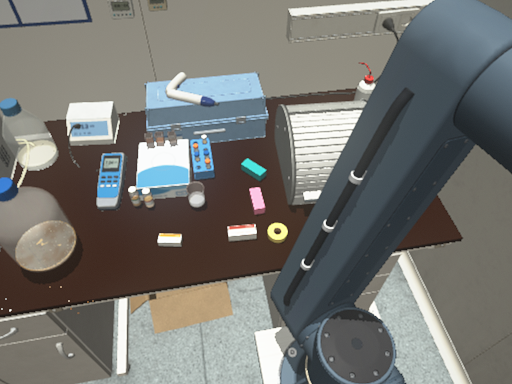

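```bash
python3 - <<'E'
from h import *
s=cv2.imread('pics/scene0.png');t=cv2.imread('pics/top0.png')
a=cv2.resize(s[110:230,170:290],(480,480),interpolation=cv2.INTER_CUBIC)
cv2.imwrite('pics/a.png',a)
b=cv2.resize(s[170:350,205:395],None,fx=3.1,fy=3.1,interpolation=cv2.INTER_CUBIC);cv2.imwrite('pics/b.png',b)
c=cv2.resize(t[150:270,140:300],None,fx=4,fy=4,interpolation=cv2.INTER_CUBIC);cv2.imwrite('pics/c.png',c)
E
```

```text
(no output)
```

View pics/a.png

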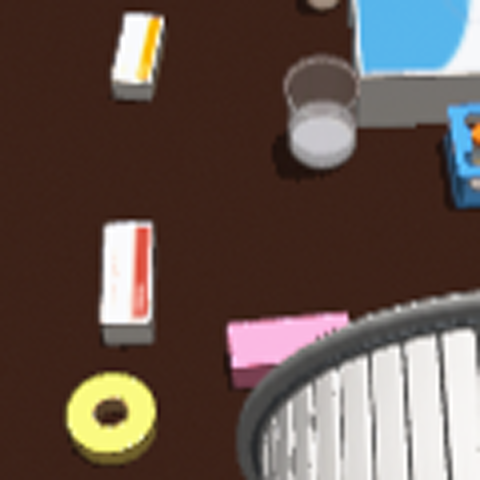

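View pics/b.png

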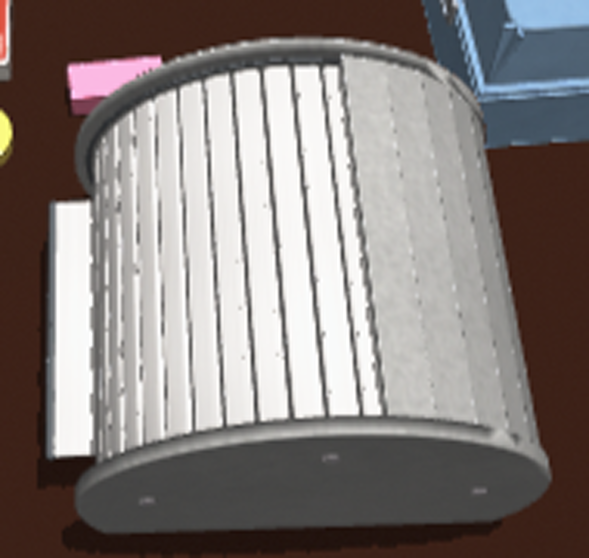

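View pics/c.png

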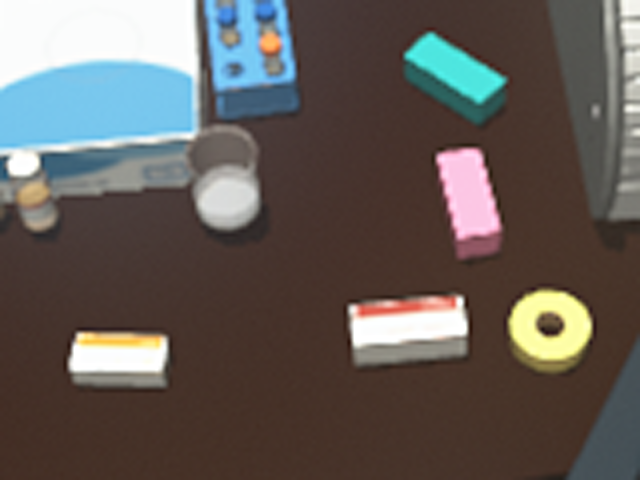

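```bash
cat > fit.py <<'E'
from h import *
from scipy.optimize import minimize
P=[]
for u,v in [(105,222),(154,222),(153,322),(101,322)]:
    P.append(p2w('scene',170+u/4-.4,110+v/4-.4,.03)[:2])
P=np.array(P); print(P.round(4).tolist(), P.mean(0), 'w',np.linalg.norm(P[1]-P[0]),np.linalg.norm(P[2]-P[3]),'l',np.linalg.norm(P[0]-P[3]),np.linalg.norm(P[2]-P[1]))
ax=(P[0]+P[1]-P[2]-P[3]); print('yaw of y axis-90',np.degrees(np.arctan2(ax[1],ax[0]))-90)
b=lambda u,v:(205+u/3.1-.4,170+v/3.1-.4)
A=p2w('scene',*b(51,203),.064)[:2];B=p2w('scene',*b(47,458),.064)[:2]
d=A-B; print('rail',A,B,np.linalg.norm(d)); yaw=np.arctan2(d[1],d[0])-np.pi/2
x0=(A+B)/2+0.181*np.array([np.cos(yaw),np.sin(yaw)]); print('cab0',x0,np.degrees(yaw))
env.snapshot('scene'); m=env.cut_out('scene','cabinet')[0]['mask'].astype(np.uint8)
cv2.imwrite('pics/mask.png',m*255)
th=np.linspace(0,np.pi,25)
prof=[(-.163*np.cos(t),.075+.163*np.sin(t)) for t in th]
zb=.0
prof+=[(np.sqrt(.163**2-.075**2),0),(-np.sqrt(.163**2-.075**2),0)] 
tl=-np.arcsin(.075/.163)
prof+=[(s*.163*np.cos(a),.075+.163*np.sin(a)) for a in np.linspace(tl,0,6) for s in(-1,1)]
def draw(p,vert):
    c,s=np.cos(p[2]),np.sin(p[2]); pts=[]
    pr=prof+([(.163,0),(-.163,0)] if vert else [])
    im=np.zeros((384*4,512*4),np.uint8)
    def hull(q3):
        q=np.array([w2p('scene',(p[0]+c*x-s*y,p[1]+s*x+c*y,z)) for x,y,z in q3])
        cv2.fillConvexPoly(im,cv2.convexHull(((q+.5)*4).astype(np.int32)),1)
    hull([(x,y,z) for x,z in pr for y in(-.14,.14)])
    hull([(-x,y,.064) for x in(.14,.181) for y in(-.1,.1)])
    return cv2.resize(im*255,(512,384),interpolation=cv2.INTER_AREA)/255.
for vert in(0,1):
    f=lambda p:np.abs(draw(p,vert)-m).sum()
    r=minimize(f,[*x0,yaw],method='Nelder-Mead',options=dict(initial_simplex=[[*x0,yaw],[x0[0]+.01,x0[1],yaw],[x0[0],x0[1]+.01,yaw],[x0[0],x0[1],yaw+.05]]))
    print(vert,r.x,np.degrees(r.x[2]),r.fun,m.sum(), 'init',f([*x0,yaw]))
E
python3 fit.py
```

```text
[[0.4228, 0.1882], [0.4571, 0.1849], [0.4529, 0.1017], [0.4178, 0.1051]] [0.43762739 0.14496702] w 0.03451935953991647 0.03528680287765199 l 0.08321139746904142 0.08326373428246839
yaw of y axis-90 -3.1771632380708326
rail [ 0.48167788 -0.05352924] [ 0.4670156  -0.25409371] 0.20109969493996635
cab0 [ 0.654865   -0.16700828] -4.18117539842541Traceback (most recent call last):
  File "fit.py", line 32, in <module>
    r=minimize(f,[*x0,yaw],method='Nelder-Mead',options=dict(initial_simplex=[[*x0,yaw],[x0[0]+.01,x0[1],yaw],[x0[0],x0[1]+.01,yaw],[x0[0],x0[1],yaw+.05]]))
    res = _minimize_neldermead(fun, x0, args, callback, bounds=bounds,
                               **options)
    fsim[j] = func(sim[j])
              ~~~~^^^^^^^^
    fx = function(np.copy(x), *(wrapper_args + args))
  File "fit.py", line 31, in <lambda>
    f=lambda p:np.abs(draw(p,vert)-m).sum()
                      ~~~~^^^^^^^^
  File "fit.py", line 27, in draw
    hull([(x,y,z) for x,z in pr for y in(-.14,.14)])
    ~~~~^^^^^^^^^^^^^^^^^^^^^^^^^^^^^^^^^^^^^^^^^^^^
  File "fit.py", line 25, in hull
    q=np.array([w2p('scene',(p[0]+c*x-s*y,p[1]+s*x+c*y,z)) for x,y,z in q3])
                ~~~^^^^^^^^^^^^^^^^^^^^^^^^^^^^^^^^^^^^^^^
  File "h.py", line 7, in w2p
    c,f=cal(n); p=np.array(c['R'])@np.array(X)+np.array(c['t']); return c['cx']+f*p[0]/p[2], c['cy']+f*p[1]/p[2]
        ~~~^^^
  File "h.py", line 5, in cal
    c=env.get_calibration(n); f=192/np.tan(np.radians(c['vfov'])/2); return c,f
ValueError: time passes only in moves, steps and waits
```

View pics/mask.png

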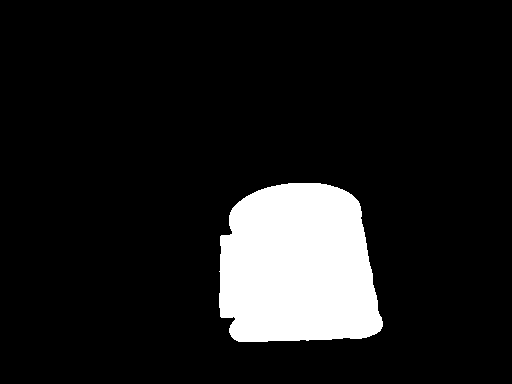

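```bash
sed -i 's/^def cal(n):/import functools\n@functools.lru_cache(None)\ndef cal(n):/' h.py
sed -i "s/^env.snapshot('scene'); m=.*/m=(cv2.imread('pics\/mask.png',0)>0).astype(np.uint8)/; s/^cv2.imwrite.*mask.*//" fit.py
time python3 fit.py; python3 -c "
from h import *;print(env.get_state()['time_s'])"
```

```text
[[0.4228, 0.1882], [0.4571, 0.1849], [0.4529, 0.1017], [0.4178, 0.1051]] [0.43762739 0.14496702] w 0.03451935953991647 0.03528680287765199 l 0.08321139746904142 0.08326373428246839
yaw of y axis-90 -3.1771632380708326
rail [ 0.48167788 -0.05352924] [ 0.4670156  -0.25409371] 0.20109969493996635
cab0 [ 0.654865   -0.16700828] -4.18117539842541
0 [ 0.6544201  -0.16712343 -0.07459103] -4.273750923639741 400.61176470588236 21970 init 431.51764705882346
1 [ 0.65431268 -0.16662566 -0.0697845 ] -3.998357334876432 437.6745098039216 21970 init 471.69803921568626
0.9
real	0m3.843s
user	0m3.130s
sys	0m1.860s
```

```bash
cat >> h.py <<'E'
CAB=np.array([.6545,-.167]);YAW=-.073
def cw(x,y,z):
    c,s=np.cos(YAW),np.sin(YAW); return np.array([CAB[0]+c*x-s*y,CAB[1]+s*x+c*y,z])
def quat(a,yaw,sgn):
    z=np.array([np.cos(a)*np.cos(yaw),np.cos(a)*np.sin(yaw),-np.sin(a)])
    y=sgn*np.array([-np.sin(yaw),np.cos(yaw),0]); M=np.stack([np.cross(y,z),y,z],1)
    q=Rn.from_matrix(M).as_quat(); return [q[3],q[0],q[1],q[2]]
def liftpose(t,sgn=-1,amin=.65,off=.016,back=.003,y=0.,amax=1.57):
    tp=t-.064; a=min(max(tp,amin),amax)
    c=np.array([-.181*np.cos(tp),.075+.181*np.sin(tp)])
    p=c-off*np.array([np.sin(a),np.cos(a)])+back*np.array([np.cos(a),-np.sin(a)])
    return cw(p[0],y,p[1]),quat(a,YAW,sgn)
E
python3 - <<'E'
from h import *
for sgn in(-1,1):
  for amin in(.5,.65,.8):
    print(sgn,amin)
    for t in(-.06,.3,.6,.9,1.2,1.5,1.65):
        p,q=liftpose(t,sgn,amin); j=env.ik(p,q); print(round(t,2),p.round(3),None if j is None else np.round(j,2))
E
```

```text
-1 0.5
-0.06 [ 0.47  -0.154  0.037] None
0.3 [ 0.474 -0.154  0.102] None
0.6 [ 0.494 -0.155  0.152] None
0.9 [ 0.524 -0.157  0.196] [-0.44 -0.16 -0.79  0.24  0.24  2.87]
1.2 [ 0.565 -0.16   0.23 ] [-0.34  0.02 -0.32  0.8   0.11  2.9 ]
1.5 [ 0.615 -0.164  0.249] [-0.27  0.32  0.19  1.31  0.03  2.94]
1.65 [ 0.641 -0.166  0.253] [-0.25  0.48  0.47  1.56  0.    2.96]
-1 0.65
-0.06 [ 0.468 -0.153  0.038] None
0.3 [ 0.472 -0.154  0.103] None
0.6 [ 0.492 -0.155  0.153] [-0.53 -0.13 -1.13 -0.3   0.36  2.85]
0.9 [ 0.524 -0.157  0.196] [-0.44 -0.16 -0.79  0.24  0.24  2.87]
1.2 [ 0.565 -0.16   0.23 ] [-0.34  0.02 -0.32  0.8   0.11  2.9 ]
1.5 [ 0.615 -0.164  0.249] [-0.27  0.32  0.19  1.31  0.03  2.94]
1.65 [ 0.641 -0.166  0.253] [-0.25  0.48  0.47  1.56  0.    2.96]
-1 0.8
-0.06 [ 0.466 -0.153  0.039] None
0.3 [ 0.47  -0.153  0.104] [-0.52 -0.09 -1.09 -0.15  0.3   2.81]
0.6 [ 0.49  -0.155  0.154] [-0.49 -0.16 -0.96  0.05  0.28  2.84]
0.9 [ 0.524 -0.157  0.196] [-0.44 -0.16 -0.79  0.24  0.24  2.87]
1.2 [ 0.565 -0.16   0.23 ] [-0.34  0.02 -0.32  0.8   0.11  2.9 ]
1.5 [ 0.615 -0.164  0.249] [-0.27
[... 592 characters left out ...]
6 -0.29]
0.9 [ 0.524 -0.157  0.196] [-0.44 -0.16 -0.79  0.24  0.24 -0.28]
1.2 [ 0.565 -0.16   0.23 ] [-0.34  0.02 -0.32  0.8   0.11 -0.24]
1.5 [ 0.615 -0.164  0.249] [-0.27  0.32  0.19  1.31  0.03 -0.2 ]
1.65 [ 0.641 -0.166  0.253] [-0.25  0.48  0.47  1.56  0.   -0.18]
1 0.8
-0.06 [ 0.466 -0.153  0.039] None
0.3 [ 0.47  -0.153  0.104] [-0.52 -0.09 -1.09 -0.15  0.3  -0.33]
0.6 [ 0.49  -0.155  0.154] [-0.49 -0.16 -0.96  0.05  0.28 -0.31]
0.9 [ 0.524 -0.157  0.196] [-0.44 -0.16 -0.79  0.24  0.24 -0.28]
1.2 [ 0.565 -0.16   0.23 ] [-0.34  0.02 -0.32  0.8   0.11 -0.24]
1.5 [ 0.615 -0.164  0.249] [-0.27  0.32  0.19  1.31  0.03 -0.2 ]
1.65 [ 0.641 -0.166  0.253] [-0.25  0.48  0.47  1.56  0.   -0.18]
```

```bash
cat >> h.py <<'E'
def lp(t,y=0.,amin=.65,head=None,sgn=1,off=.016,back=.003,lag=0.):
    tp=t-.064; a=min(max(tp-lag,amin),1.57)
    if head is None: head=YAW
    c=np.array([-.181*np.cos(tp),.075+.181*np.sin(tp)])
    p=cw(c[0],y,c[1])
    h=np.array([np.cos(head),np.sin(head)])
    n=np.r_[np.sin(a)*h,np.cos(a)]; z=np.r_[np.cos(a)*h,-np.sin(a)]
    return p-off*n+back*z,quat(a,head,sgn)
E
python3 - <<'E'
from h import *
for y in(0,-.05,-.07):
  for head in(YAW,-.2,-.35,-.5):
    for amin in(.6,.7,.8,.9,1.):
      js=[env.ik(*lp(t,y,amin,head)) for t in(-.12,.0,.2,.4)]
      print(y,round(head,2),amin,[None if j is None else np.round(j,2).tolist()  for j in js][0],[j is not None for j in js])
E
```

```text
0 -0.07 0.6 None [False, False, False, False]
0 -0.07 0.7 None [False, False, False, False]
0 -0.07 0.8 None [False, False, True, True]
0 -0.07 0.9 [-0.49, 0.1, -1.13, -0.28, 0.25, -0.33] [True, True, True, True]
0 -0.07 1.0 [-0.45, 0.07, -1.01, -0.05, 0.2, -0.33] [True, True, True, True]
0 -0.2 0.6 None [False, False, False, False]
0 -0.2 0.7 None [False, False, False, False]
0 -0.2 0.8 None [False, False, False, True]
0 -0.2 0.9 None [False, True, True, True]
0 -0.2 1.0 [-0.38, 0.06, -1.03, -0.09, 0.1, -0.15] [True, True, True, True]
0 -0.35 0.6 None [False, False, False, False]
0 -0.35 0.7 None [False, False, False, False]
0 -0.35 0.8 None [False, False, False, True]
0 -0.35 0.9 None [False, True, True, True]
0 -0.35 1.0 [-0.29, 0.06, -1.04, -0.1, -0.03, 0.05] [True, True, True, True]
0 -0.5 0.6 None [False, False, False, False]
0 -0.5 0.7 None [False, False, False, False]
0 -0.5 0.8 None [False, False, False, True]
0 -0.5 0.9 [-0.17, 0.09, -1.14, -0.31, -0.2, 0.26] [True, True, True, True]
0 -0.5 1.0 [-0.2, 0.07, -1.02, -0.07, -0.16, 0.25] [True, True, True, True]
-0.05 -0.07 0.6
[... 1746 characters left out ...]
, True]
-0.07 -0.2 1.0 [-0.58, 0.1, -0.97, -0.04, 0.2, -0.32] [True, True, True, True]
-0.07 -0.35 0.6 None [False, False, False, False]
-0.07 -0.35 0.7 None [False, False, False, False]
-0.07 -0.35 0.8 None [False, False, True, True]
-0.07 -0.35 0.9 [-0.51, 0.12, -1.12, -0.33, 0.1, -0.12] [True, True, True, True]
-0.07 -0.35 1.0 [-0.5, 0.09, -1.0, -0.08, 0.08, -0.12] [True, True, True, True]
-0.07 -0.5 0.6 None [False, False, False, False]
-0.07 -0.5 0.7 None [False, False, False, False]
-0.07 -0.5 0.8 None [False, False, True, True]
-0.07 -0.5 0.9 [-0.4, 0.12, -1.12, -0.33, -0.06, 0.08] [True, True, True, True]
-0.07 -0.5 1.0 [-0.41, 0.09, -1.0, -0.09, -0.05, 0.08] [True, True, True, True]
```

```bash
cat > plan.py <<'E'
from h import *
Y=-.03
def L(t,off=.016): return lp(t,Y,.93,YAW,1,off,.009-.006*min(max(t,0)/1.4,1))
def pre(d,off=.027):
    p,q=L(0,off); M=Rn.from_quat([q[1],q[2],q[3],q[0]]).as_matrix(); return p-d*M[:,2],q
E
python3 - <<'E'
from plan import *
for d in(0,.03,.06,.1,.14): 
    j=env.ik(*pre(d)); print(d,pre(d)[0].round(3),None if j is None else np.round(j,2))
for t in np.linspace(0,1.68,13):
    j=env.ik(*L(t)); print(round(t,2),L(t)[0].round(3),None if j is None else np.round(j,2))
for (p,q) in [((.4376,.145,.12),quat(np.pi/2,-.055+np.pi/2,1)),((.4376,.145,.013),quat(np.pi/2,-.055+np.pi/2,1)),(cw(-.085,0,.15),quat(np.pi/2,YAW+np.pi/2,1)),(cw(-.085,0,.013),quat(np.pi/2,YAW+np.pi/2,1))]:
    j=env.ik(p,q);print(p,None if j is None else np.round(j,2))
E
```

```text
0 [ 0.456 -0.183  0.04 ] [-0.58  0.06 -1.05 -0.13  0.29 -0.42]
0.03 [ 0.438 -0.181  0.064] [-0.61 -0.03 -1.03 -0.01  0.31 -0.44]
0.06 [ 0.42  -0.18   0.088] [-0.64 -0.11 -1.01  0.11  0.33 -0.47]
0.1 [ 0.396 -0.178  0.12 ] [-0.69 -0.22 -0.96  0.28  0.35 -0.52]
0.14 [ 0.372 -0.176  0.152] [-0.75 -0.3  -0.91  0.44  0.38 -0.57]
0.0 [ 0.465 -0.183  0.047] [-0.56  0.06 -1.03 -0.1   0.28 -0.4 ]
0.14 [ 0.465 -0.183  0.072] [-0.56 -0.   -0.98  0.01  0.29 -0.4 ]
0.28 [ 0.468 -0.183  0.098] [-0.56 -0.05 -0.93  0.11  0.28 -0.4 ]
0.42 [ 0.475 -0.184  0.123] [-0.55 -0.09 -0.87  0.2   0.28 -0.39]
0.56 [ 0.485 -0.185  0.146] [-0.53 -0.11 -0.81  0.28  0.27 -0.38]
0.7 [ 0.498 -0.186  0.168] [-0.52 -0.11 -0.75  0.34  0.26 -0.36]
0.84 [ 0.514 -0.187  0.188] [-0.5  -0.11 -0.69  0.39  0.25 -0.35]
0.98 [ 0.532 -0.188  0.205] [-0.48 -0.1  -0.63  0.44  0.24 -0.33]
1.12 [ 0.552 -0.19   0.221] [-0.43 -0.02 -0.43  0.67  0.17 -0.31]
1.26 [ 0.573 -0.191  0.234] [-0.38  0.09 -0.21  0.91  0.11 -0.29]
1.4 [ 0.595 -0.193  0.244] [-0.35  0.22  0.03  1.15  0.06 -0.27]
1.54 [ 0.62  -0.195  0.251] [-0.32  0.37  0.29  1.39  0.02 -0.24]
1.68 [ 0.645 -0.196  0.253] [-0.3   0.51  0.51  1.57  0.   -0.22]
(0.4376, 0.145, 0.12) [ 0.32  0.18 -0.32  1.07  0.   -1.2 ]
(0.4376, 0.145, 0.013) [ 0.32  0.29 -0.49  0.79  0.   -1.2 ]
[ 0.56972638 -0.16080051  0.15      ] [-0.28  0.38  0.04  1.23  0.   -1.77]
[ 0.56972638 -0.16080051  0.013     ] [-0.28  0.48 -0.18  0.92  0.   -1.77]
```

```bash
python3 - <<'E'
from plan import *
env.gripper_to(0.0,40)
env.movep(*pre(.14))
env.servo_line(pre(0)[0],.15)
s=env.get_state();print(s['time_s'],s['force'].round(1),s['eef_pos'].round(3),s['opening'])
for t in (0,.12):
    p,q=L(t); env.servo_line(p,.08,q); s=env.get_state(); print(t,s['time_s'],s['force'].round(1),s['eef_pos'].round(3))
for n in('scene','wrist'): cv2.imwrite(f'pics/{n}1.png',env.snapshot(n))
E
```

```text
4.6 [ 0.2  0.4 -0.1] [ 0.456 -0.183  0.04 ] -0.00012178830997388598
0 4.8917 [ 0.3  0.2 -1.2] [ 0.465 -0.184  0.048]
0.12 5.3167 [0.4 0.2 0.5] [ 0.464 -0.183  0.069]
```

View pics/scene1.png

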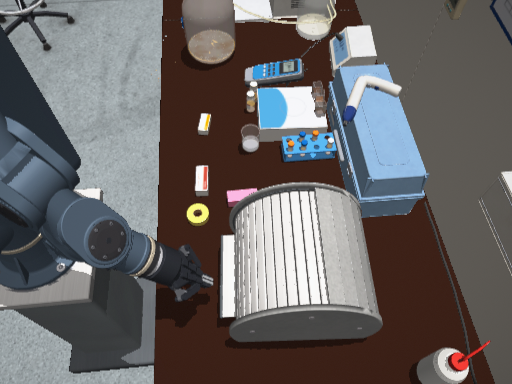

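View pics/wrist1.png

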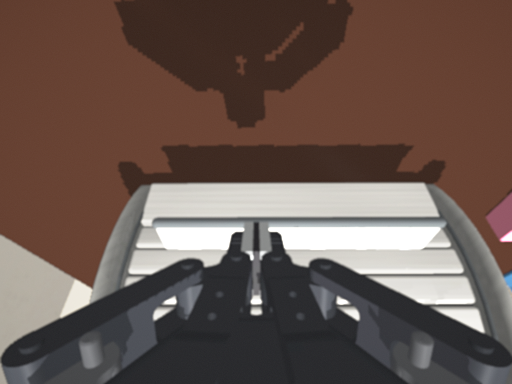

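```bash
python3 - <<'E'
from plan import *
s=env.get_state(); w,x,y,z=s['tool_rot']; M=Rn.from_quat([x,y,z,w]).as_matrix()
print(M.round(2).tolist(), s['eef_pos'])
for d in(-.05,0,.008): print(d,w2p('scene',s['eef_pos']+d*M[:,2]))
print('rail',w2p('scene',cw(-.181,-.03,.063)),[w2p('scene',cw(-.181,yy,.063)) for yy in(-.1,.1)])
c=env.get_calibration('wrist'); T=np.array(c['tool_from_camera']); print(T.round(3).tolist(),c['cx'],c['cy'],c['vfov'])
f=192/np.tan(np.radians(c['vfov'])/2)
def wp(X):
    pt=M.T@(np.array(X)-s['eef_pos']); pc=np.linalg.inv(T)@np.r_[pt,1]; return c['cx']+f*pc[0]/pc[2],c['cy']+f*pc[1]/pc[2]
for X in [cw(-.181,-.1,.063),cw(-.181,.1,.063),s['eef_pos']+.008*M[:,2]]: print(wp(X))
im=cv2.imread('pics/scene1.png'); cv2.imwrite('pics/s1c.png',cv2.resize(im[220:340,150:270],None,fx=5,fy=5,interpolation=cv2.INTER_CUBIC))
E
```

```text
[[-0.8, 0.07, 0.6], [0.06, 1.0, -0.04], [-0.6, 0.0, -0.8]] [ 0.46391688 -0.18296118  0.06819922]
-0.05 (np.float64(201.69818911692067), np.float64(280.0484296212078))
0 (np.float64(216.51318686119936), np.float64(285.84004830893525))
0.008 (np.float64(218.78516405100518), np.float64(286.72823106655005))
rail (np.float64(220.11372435021548), np.float64(286.5949595922832)) [(np.float64(219.62733124414711), np.float64(317.2259109199627)), (np.float64(220.92550504054043), np.float64(235.47249403127012))]
[[0.001, -0.964, -0.266, 0.067], [1.0, 0.0, 0.002, 0.0], [-0.001, -0.266, 0.964, -0.167], [0.0, 0.0, 0.0, 1.0]] 255.87090703338572 190.02760785548676 70.66783010283591
(np.float64(153.9694365627772), np.float64(220.42108592163873))
(np.float64(442.1082240061017), np.float64(220.41722182935348))
(np.float64(255.19379871152356), np.float64(216.50399069577287))
```

View pics/s1c.png

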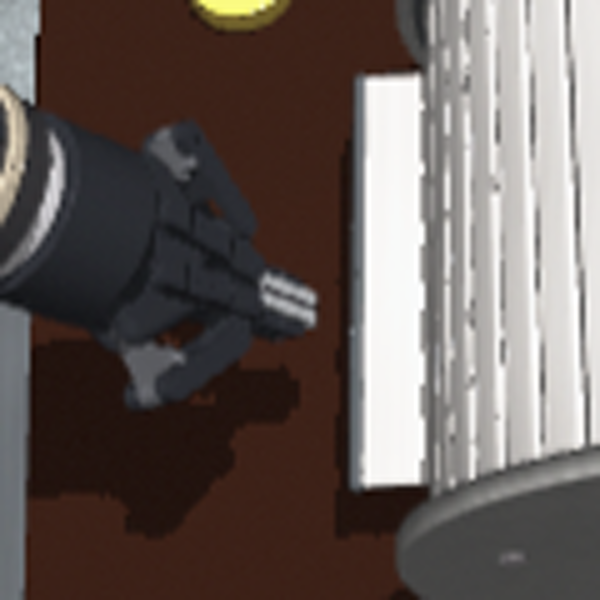

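```bash
cat >> h.py <<'E'
def wproj(X,s,c):
    w,x,y,z=s['tool_rot']; M=Rn.from_quat([x,y,z,w]).as_matrix()
    pt=M.T@(np.array(X)-s['eef_pos']); return tproj(pt,c)
def tproj(pt,c):
    f=192/np.tan(np.radians(c['vfov'])/2)
    pc=np.linalg.inv(np.array(c['tool_from_camera']))@np.r_[pt,1]; return (round(c['cx']+f*pc[0]/pc[2],1),round(c['cy']+f*pc[1]/pc[2],1))
E
python3 - <<'E'
from plan import *
s=env.get_state(); w,x,y,z=s['tool_rot']; M=Rn.from_quat([x,y,z,w]).as_matrix()
c=env.get_calibration('wrist')
for xx in(-.011,0,.011):
  for zz in(-.02,-.01,0,.008): print(xx,zz,tproj([xx,0,zz],c),np.round(w2p('scene',s['eef_pos']+M@[xx,0,zz]),1))
cv2.imwrite('pics/w1c.png',cv2.resize(cv2.imread('pics/wrist1.png')[180:310,180:330],None,fx=4,fy=4,interpolation=cv2.INTER_CUBIC))
im=env.snapshot('scene');cv2.imwrite('pics/s2c.png',cv2.resize(im[220:340,150:270],None,fx=5,fy=5,interpolation=cv2.INTER_CUBIC))
print(s['eef_pos'],env.get_state()['eef_pos'])
E
```

```text
-0.011 -0.02 (np.float64(255.1), np.float64(250.6)) [214.4 282.5]
-0.011 -0.01 (np.float64(255.2), np.float64(243.0)) [217.3 283.6]
-0.011 0 (np.float64(255.2), np.float64(236.2)) [220.2 284.8]
-0.011 0.008 (np.float64(255.2), np.float64(231.3)) [222.5 285.7]
0 -0.02 (np.float64(255.1), np.float64(233.6)) [210.7 283.6]
0 -0.01 (np.float64(255.2), np.float64(226.9)) [213.6 284.7]
0 0 (np.float64(255.2), np.float64(220.9)) [216.5 285.8]
0 0.008 (np.float64(255.2), np.float64(216.5)) [218.8 286.7]
0.011 -0.02 (np.float64(255.1), np.float64(216.1)) [207.1 284.7]
0.011 -0.01 (np.float64(255.2), np.float64(210.2)) [210.  285.8]
0.011 0 (np.float64(255.2), np.float64(205.0)) [212.9 286.9]
0.011 0.008 (np.float64(255.2), np.float64(201.3)) [215.2 287.8]
[ 0.46391688 -0.18296118  0.06819922] [ 0.46389891 -0.18294759  0.06809267]
```

View pics/w1c.png

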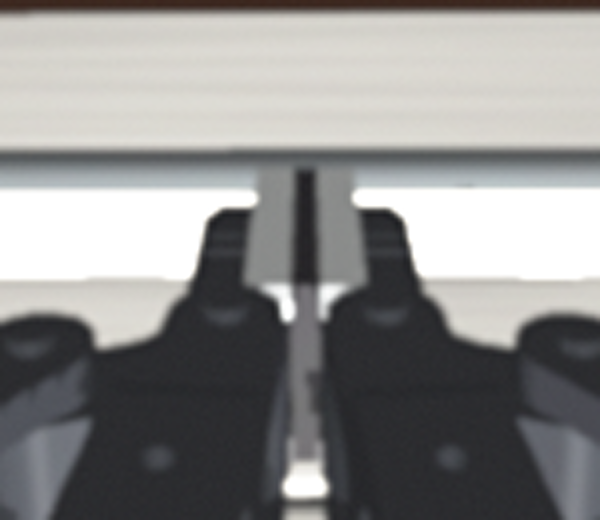

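View pics/s2c.png

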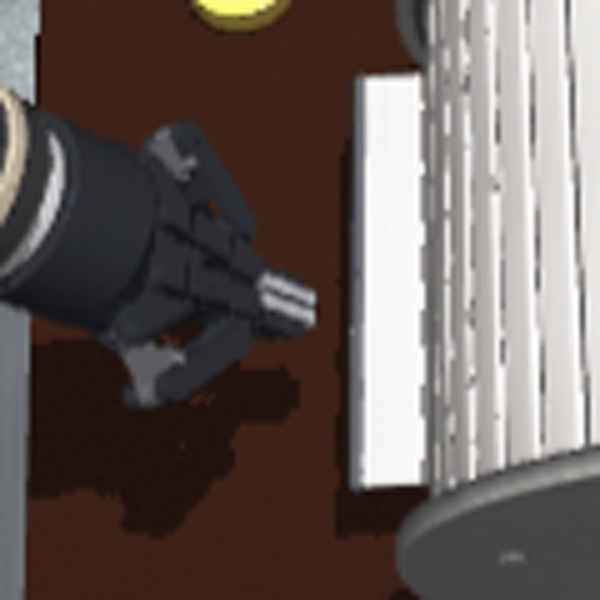

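```bash
python3 - <<'E'
from plan import *
s=env.get_state()
print(s['qpos'].round(3),s['eef_pos'],s['force'].round(2))
for z in(.06,.08,.1,.12): print(z,p2w('scene',213,281,z).round(4))
c=env.get_calibration('wrist')
im=env.snapshot('wrist')
for n in('top','wrist'):
  im=env.snapshot(n)
  cv2.imwrite(f'pics/{n}3.png',im)
  for th in('lift_rail','shutter','cabinet'):
    for d in env.find_in(n,th)[:2]:
      p=np.array(d['position'])
      if n=='wrist':
        w,x,y,z=s['tool_rot']; M=Rn.from_quat([x,y,z,w]).as_matrix()
        X=s['eef_pos']+M@(np.array(c['tool_from_camera'])@np.r_[p,1])[:3]
      else: X=c2w(n,p)
      print(n,th,d['conf'],X.round(3))
cc,f=cal('top');print('top tip',w2p('top',s['eef_pos']))
E
```

```text
[-0.563  0.004 -0.989 -0.003  0.285 -0.404] [ 0.46389891 -0.18294759  0.06809267] [ 0.34 -0.03  0.56]
0.06 [ 0.456  -0.1676  0.06  ]
0.08 [ 0.4572 -0.175   0.08  ]
0.1 [ 0.4583 -0.1824  0.1   ]
0.12 [ 0.4595 -0.1897  0.12  ]
wrist lift_rail 0.56 [ 0.502 -0.111  0.062]
wrist shutter 0.64 [ 0.504 -0.117  0.071]
wrist shutter 0.43 [ 0.504 -0.122  0.069]
wrist cabinet 0.78 [ 0.507 -0.121  0.069]
top tip (np.float64(347.9890606891239), np.float64(197.7732263547285))
```

View pics/top3.png

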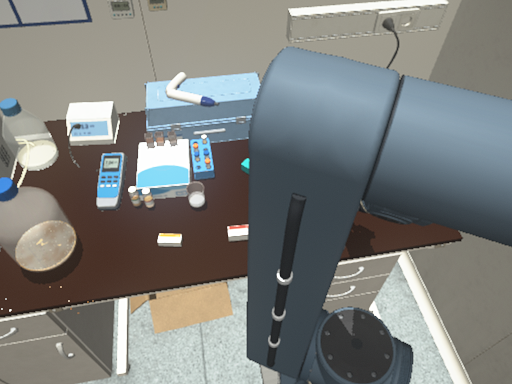

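```bash
python3 - <<'E'
from plan import *
s=env.get_state(); w,x,y,z=s['tool_rot']; M=Rn.from_quat([x,y,z,w]).as_matrix(); p0=s['eef_pos'].copy(); f0=s['force'].copy()
for i in range(1,15):
    env.servo_line(p0+M[:,2]*.003*i,.05); s=env.get_state(); f=s['force']-f0
    print(i*3,f.round(1),(s['eef_pos']-p0)@M[:,2].round(4))
    if np.linalg.norm(f)>4: break
print(s['time_s'])
cv2.imwrite('pics/w4.png',env.snapshot('wrist'))
im=env.snapshot('scene');cv2.imwrite('pics/s4c.png',cv2.resize(im[220:340,150:270],None,fx=5,fy=5,interpolation=cv2.INTER_CUBIC))
E
```

```text
3 [0.2 0.1 0.6] 0.0031872136577946884
6 [ 0.1 -0.4  0.8] 0.00617064915984604
9 [-0.2 -0.7  0.3] 0.009153462057686542
12 [ 0.3 -0.2  0.2] 0.012147051579502863
15 [-0.2  0.2  0.1] 0.01516682932275646
18 [0.9 0.1 1.1] 0.018149901314184556
21 [-0.6 -0.2  0.7] 0.021166772403793603
24 [-0.5 -0.1  0.3] 0.024155199424276658
27 [0.6 0.4 0.3] 0.027156810714626868
30 [-8.1  0.8 10.5] 0.029828207788150814
8.4167
```

View pics/w4.png

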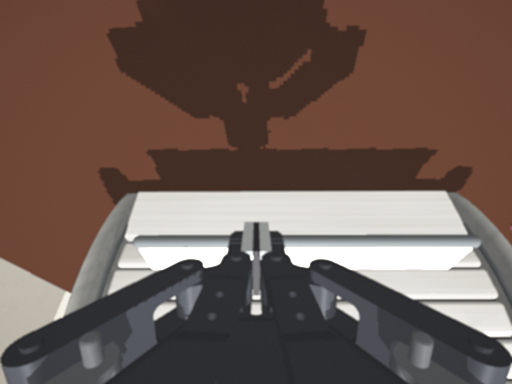

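View pics/s4c.png

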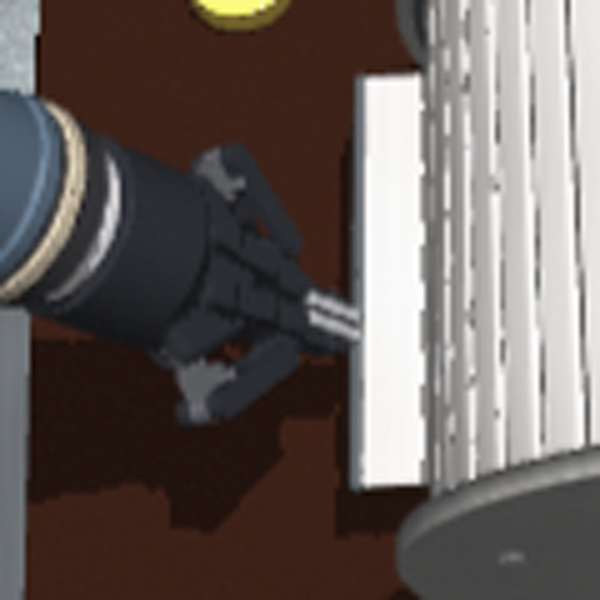

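```bash
cat >> plan.py <<'E'
D=.034
def Mq(q): return Rn.from_quat([q[1],q[2],q[3],q[0]]).as_matrix()
def sh(pq): return pq[0]+D*Mq(pq[1])[:,2],pq[1]
E
python3 - <<'E'
from plan import *
for d in(0,.03,.06): print(env.ik(*sh(pre(d))) is not None)
for t in np.linspace(0,1.68,9): print(env.ik(*sh(L(t))) is not None,end=' ')
s=env.get_state(); q=s['tool_rot']
env.servo_line(s['eef_pos']-.05*Mq(q)[:,2],.15)
env.servo_line(*[sh(pre(.04))[0],.15,pre(0)[1]])
env.servo_line(sh(pre(0))[0],.1)
s=env.get_state();print(s['time_s'],s['force'].round(1),s['eef_pos'].round(3))
for t in (0,.12,.25):
    p,q=sh(L(t)); env.servo_line(p,.08,q); s=env.get_state(); print(t,s['time_s'],s['force'].round(1),s['eef_pos'].round(3))
    if np.linalg.norm(s['force'])>25: break
for n in('scene','wrist'): cv2.imwrite(f'pics/{n}5.png',env.snapshot(n))
E
```

```text
True
True
True
True True True True True True True True True 9.9667 [ 0.5  0.9 -0.2] [ 0.476 -0.184  0.013]
0 10.2583 [-1.2 -0.4  0.4] [ 0.486 -0.185  0.02 ]
0.12 10.6833 [-5.   0.9 -3.2] [ 0.483 -0.184  0.04 ]
0.25 11.1333 [-11.2  -0.2  -1.4] [ 0.484 -0.184  0.063]
```

View pics/scene5.png

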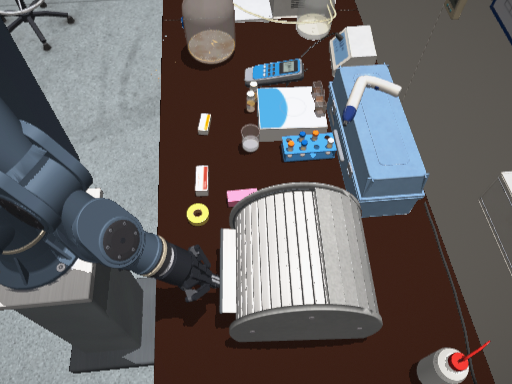

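View pics/wrist5.png

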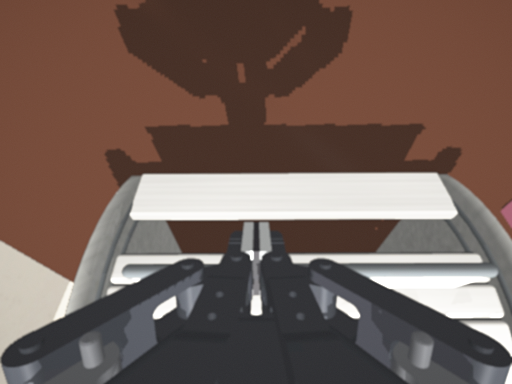

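The shutter is rising (a dark gap is now visible below the rail, rail at wrist row ~270, resting on the fingers). The fingertips evidently end about 34 mm short of the stated tip, and I correct for that. Continuing.

```bash
python3 - <<'E'
from plan import *
for t in (.4,.55,.7,.85,1.0,1.15,1.3,1.45,1.58):
    p,q=sh(L(t)); env.servo_line(p,.1,q); s=env.get_state(); print(t,round(s['time_s'],2),s['force'].round(1),s['eef_pos'].round(3))
    if np.linalg.norm(s['force'])>30: break
for n in('scene','wrist'): cv2.imwrite(f'pics/{n}6.png',env.snapshot(n))
E
```

```text
0.4 11.66 [-6.3 -0.3 -0.6] [ 0.493 -0.185  0.092]
0.55 12.08 [-1.5 -1.7 -1.9] [ 0.504 -0.186  0.117]
0.7 12.51 [-1.5 -0.7 -1.8] [ 0.518 -0.187  0.141]
0.85 12.93 [-1.8 -1.  -1.6] [ 0.535 -0.188  0.162]
1.0 13.35 [-1.  -0.2  0.4] [ 0.555 -0.19   0.18 ]
1.15 13.73 [ 0.1  0.4 -0.8] [ 0.572 -0.191  0.193]
1.3 14.1 [-0.7 -0.2  0.5] [ 0.59  -0.192  0.204]
1.45 14.47 [-0.5 -0.6 -0.9] [ 0.609 -0.194  0.212]
1.58 14.84 [-0.4  0.1 -0.9] [ 0.628 -0.195  0.217]
```

View pics/scene6.png

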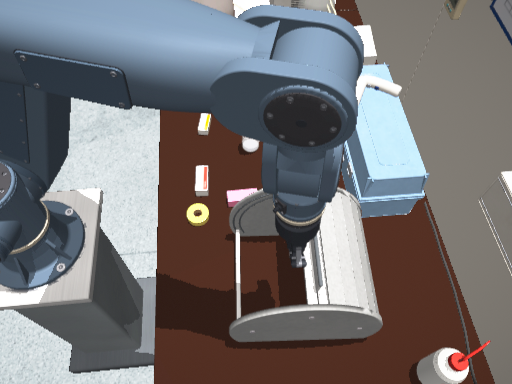

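View pics/wrist6.png

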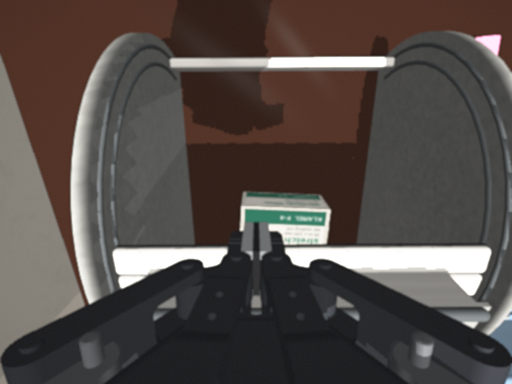

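```bash
python3 - <<'E'
from plan import *
s=env.get_state(); p=s['eef_pos']
env.servo_line(p+[-.06,0,.06],.25)
q=quat(np.pi/2,-.055+np.pi/2,1)
env.movep([.4376,.145,.12],q)
env.gripper_to(.085)
s=env.get_state();print(s['time_s'],s['force'].round(1),s['eef_pos'].round(3),s['qpos'].round(2))
for n in('scene','wrist'): cv2.imwrite(f'pics/{n}7.png',env.snapshot(n))
E
```

```text
17.6833 [-0.7  0.3 -0.2] [0.438 0.145 0.12 ] [ 0.32  0.18 -0.32  1.07  0.   -1.2 ]
```

View pics/scene7.png

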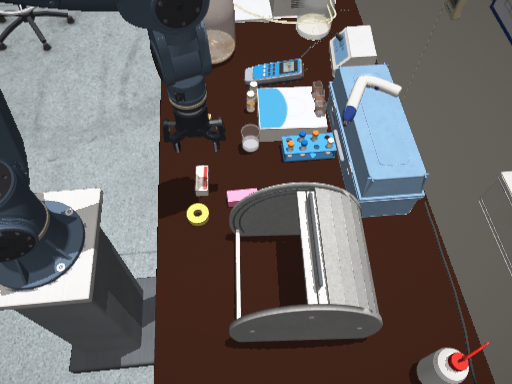

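View pics/wrist7.png

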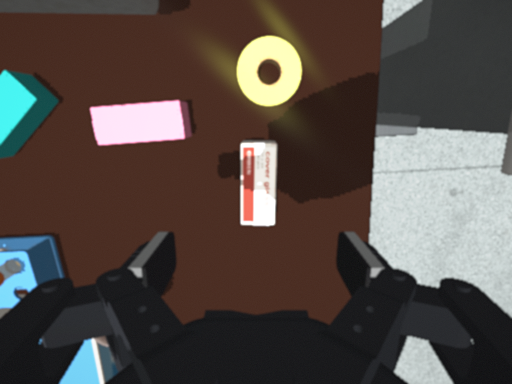

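```bash
python3 - <<'E'
from plan import *
s=env.get_state(); c=env.get_calibration('wrist')
yw=-.055; 
for dx,dy in[(0,0),(-.017,.041),(.017,.041),(.017,-.041),(-.017,-.041)]:
    X=[.4376+np.cos(yw)*dx-np.sin(yw)*dy,.145+np.sin(yw)*dx+np.cos(yw)*dy,.03]; print(dx,dy,wproj(X,s,c))
for z in(-.05,-.03,-.013,0): print(tproj([0,.0425,z],c),tproj([0,-.0425,z],c),tproj([0.011,-.0425,z],c))
im=cv2.imread('pics/wrist7.png')[120:300,150:400]; cv2.imwrite('pics/w7c.png',cv2.resize(im,None,fx=3,fy=3,interpolation=cv2.INTER_CUBIC))
E
```

```text
0 0 (np.float64(255.8), np.float64(186.2))
-0.017 0.041 (np.float64(272.4), np.float64(225.2))
0.017 0.041 (np.float64(239.0), np.float64(225.1))
0.017 -0.041 (np.float64(237.7), np.float64(143.9))
-0.017 -0.041 (np.float64(273.9), np.float64(144.0))
(np.float64(343.9), np.float64(259.9)) (np.float64(167.0), np.float64(259.6)) (np.float64(165.0), np.float64(238.6))
(np.float64(332.6), np.float64(241.2)) (np.float64(178.5), np.float64(241.0)) (np.float64(177.0), np.float64(222.4))
(np.float64(325.0), np.float64(228.8)) (np.float64(186.2), np.float64(228.6)) (np.float64(184.9), np.float64(211.6))
(np.float64(320.2), np.float64(220.8)) (np.float64(191.1), np.float64(220.6)) (np.float64(190.0), np.float64(204.8))
```

View pics/w7c.png

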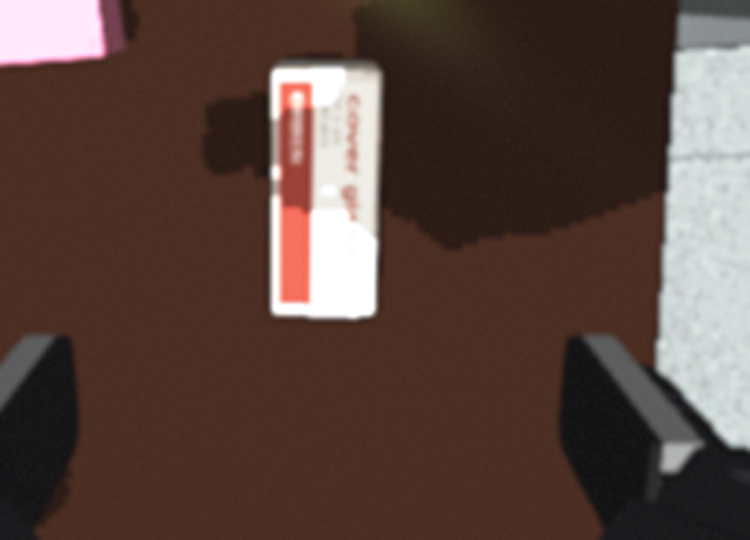

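```bash
python3 - <<'E'
from plan import *
q=quat(np.pi/2,-.055+np.pi/2,1)
P=np.array([.4368,.1435,0])
print(env.ik(P+[0,0,-.022],q))
env.gripper_to(.06)
env.servo_line(P+[0,0,.0],.2,q)
s=env.get_state();f0=s['force'];print(s['time_s'],f0.round(1))
for z in np.arange(-.004,-.0221,-.003):
    env.servo_line(P+[0,0,z],.1); s=env.get_state(); print(round(z,4),(s['force']-f0).round(1))
    if np.linalg.norm(s['force']-f0)>4: break
for n in('scene','wrist'): cv2.imwrite(f'pics/{n}8.png',env.snapshot(n))
E
```

```text
[ 0.31741741  0.33331012 -0.54396934  0.69351687  0.         -1.19837892]
18.9083 [ 0.  -0.1  0.6]
-0.004 [ 0.  -0.9 -0.1]
-0.007 [ 0.2 -0.1 -0.6]
-0.01 [-0.6 -0.2  0.5]
-0.013 [ 0.1 -0.2 -0.6]
-0.016 [-0.9  0.9 -0.5]
-0.019 [-0.3  0.5 -0.2]
-0.022 [ 0.6  1.5 -0.4]
```

View pics/wrist8.png

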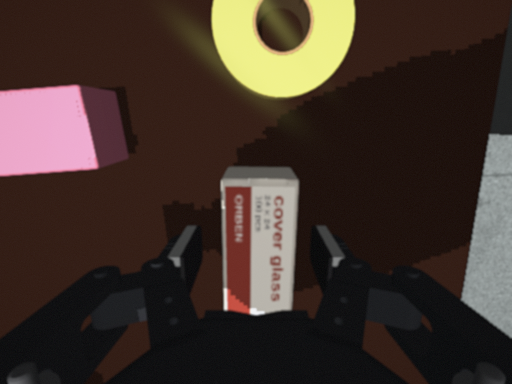

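View pics/scene8.png

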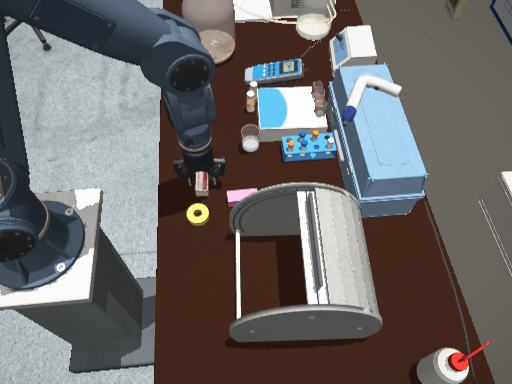

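```bash
python3 - <<'E'
from plan import *
cv2.imwrite('pics/s8c.png',cv2.resize(cv2.imread('pics/scene8.png')[135:225,150:250],None,fx=6,fy=6,interpolation=cv2.INTER_CUBIC))
for z in(0,.03): print(w2p('scene',[.4368,.1435,z]))
for y in(.1035,.1835): print(w2p('scene',[.4368,y,.03]))
E
```

```text
(np.float64(202.4472798989942), np.float64(183.71573672731898))
(np.float64(201.38793177094607), np.float64(177.82876850357647))
(np.float64(201.8953615834164), np.float64(190.02866148166848))
(np.float64(200.89837556555298), np.float64(166.0586021361732))
```

View pics/s8c.png

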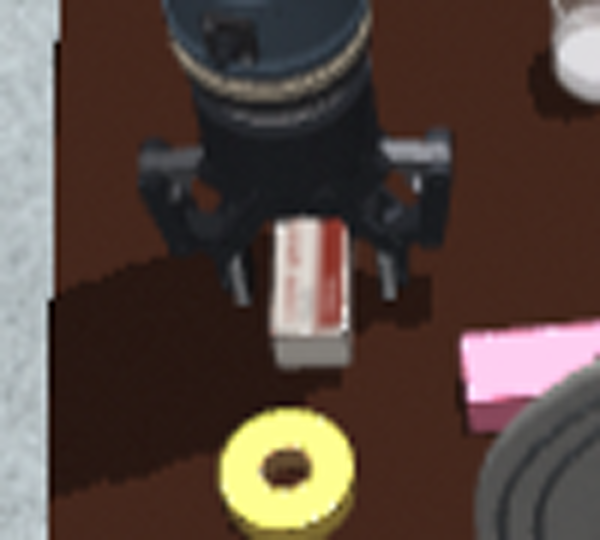

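```bash
python3 - <<'E'
from plan import *
env.gripper_to(0.0,30)
s=env.get_state();print(s['time_s'],s['opening'],s['force'].round(1))
P=np.array([.4368,.1435,0])
env.servo_line(P+[0,0,-.012],.06); 
env.servo_line(P+[0,0,.13],.25)
s=env.get_state();print(s['time_s'],s['opening'],s['force'].round(1))
for n in('scene','wrist'): cv2.imwrite(f'pics/{n}9.png',env.snapshot(n))
E
```

```text
21.1083 0.033523043689848576 [0.1 0.4 1.9]
22.1417 0.03322873876891209 [ 0.1 -0.3 -2.6]
```

View pics/wrist9.png

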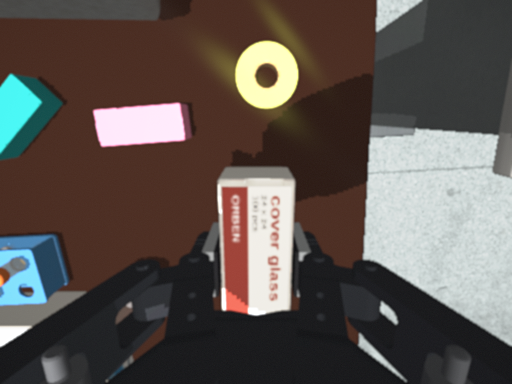

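View pics/scene9.png

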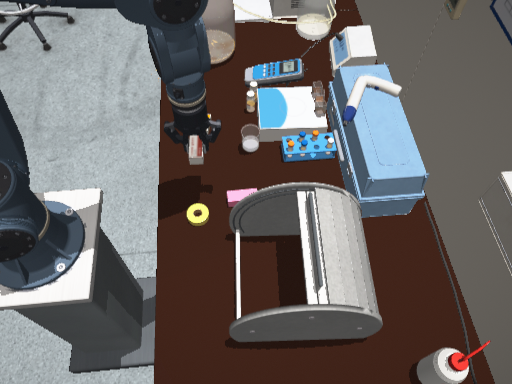

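```bash
python3 - <<'E'
from plan import *
q=quat(np.pi/2,YAW+np.pi/2,1)
print(env.ik(cw(-.085,0,-.02),q))
env.movep(cw(-.24,0,.14),q)
env.servo_line(cw(-.085,0,.14),.2,q)
s=env.get_state();print(s['time_s'],s['opening'],s['force'].round(1))
env.servo_line(cw(-.085,0,.04),.15,q)
s=env.get_state();print(s['time_s'],s['opening'],s['force'].round(1))
for n in('scene','wrist'): cv2.imwrite(f'pics/{n}10.png',env.snapshot(n))
E
```

```text
[-0.27508617  0.51064528 -0.21805421  0.84209684  0.         -1.77288249]
24.3 0.03349668008732413 [-0.8  0.2 -1.2]
25.1167 0.03339343884453607 [ 0.3  0.2 -0.9]
```

View pics/wrist10.png

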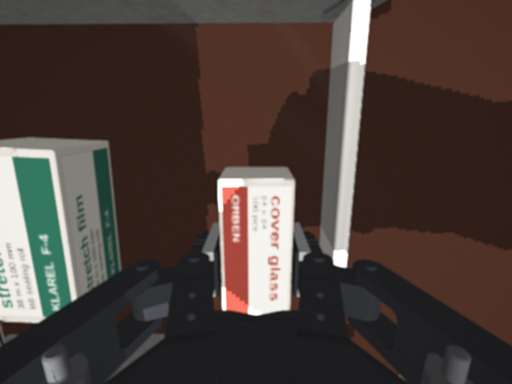

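View pics/scene10.png

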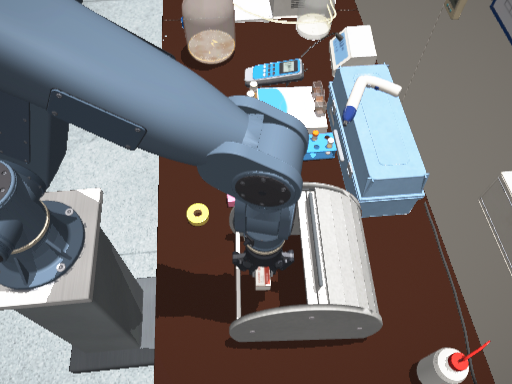

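```bash
python3 - <<'E'
from plan import *
q=quat(np.pi/2,YAW+np.pi/2,1); X=-.074
env.servo_line(cw(X,0,.03),.1,q)
env.servo_line(cw(X,0,-.014),.08,q)
env.sleep(.2)
s=env.get_state();f0=s['force'];print(s['time_s'],f0.round(1))
for z in np.arange(-.016,-.0241,-.0015):
    env.servo_line(cw(X,0,z),.03); s=env.get_state(); print(round(z,4),(s['force']-f0).round(1),s['eef_pos'].round(4))
    if s['force'][2]-f0[2]>2.5: break
for n in('scene','wrist'): cv2.imwrite(f'pics/{n}11.png',env.snapshot(n))
E
```

```text
26.4167 [ 0.5 -0.1 -1.4]
-0.016 [-0.4 -0.1  1.2] [ 0.5806 -0.1616 -0.016 ]
-0.0175 [-1.6  0.2  0.6] [ 0.5806 -0.1615 -0.0177]
-0.019 [-1.1  0.9  0.4] [ 0.5806 -0.1616 -0.0191]
-0.0205 [-0.8  0.5  0.5] [ 0.5806 -0.1616 -0.0206]
-0.022 [0.8 0.4 2.6] [ 0.581  -0.1617 -0.0218]
```

View pics/wrist11.png

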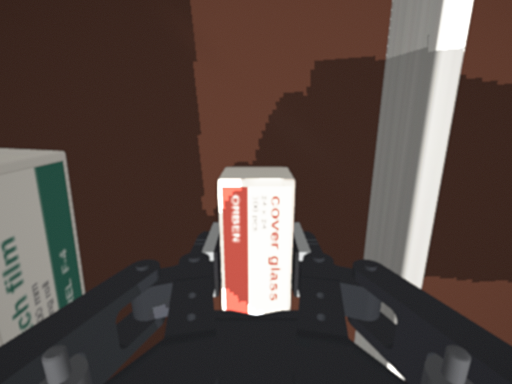

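Contact is at the same height as at the pick-up, so the carton rests on the worktop. Releasing.

```bash
python3 - <<'E'
from plan import *
q=quat(np.pi/2,YAW+np.pi/2,1); X=-.074
env.gripper_to(.05); s=env.get_state(); print(s['time_s'],s['opening'],s['force'].round(1))
env.servo_line(cw(X,0,.05),.08,q)
env.servo_line(cw(X,0,.16),.2,q)
cv2.imwrite('pics/wrist12.png',env.snapshot('wrist'))
env.servo_line(cw(-.25,0,.2),.25,q)
env.movep([.155,-.502,.208],[0,.9888,.1493,0]) 
s=env.get_state(); print(s['time_s'],s['force'].round(1))
cv2.imwrite('pics/scene12.png',env.snapshot('scene'))
for d in env.find_in('scene','slide_box'): print(d['conf'],c2w('scene',d['position']).round(3))
E
```

```text
28.075 0.0497969536714847 [-0.2  0.4 -0.5]
33.625 [ 0.2 -0.3 -0.4]
0.85 [ 0.581 -0.165  0.029]
0.55 [0.527 0.082 0.027]
```

View pics/wrist12.png

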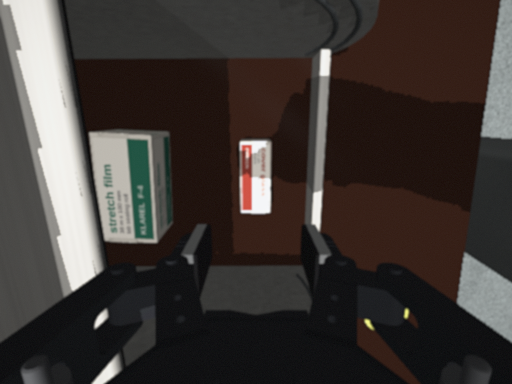

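View pics/scene12.png

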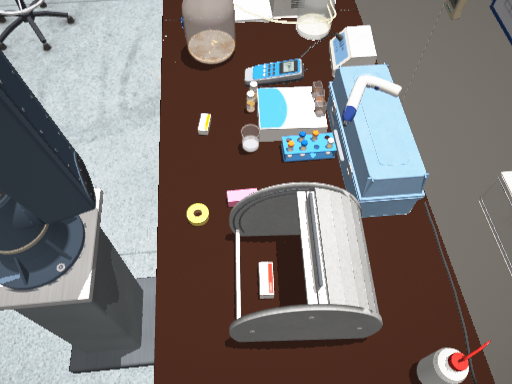

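```bash
python3 - <<'E'
from plan import *
for t in(1.5,1.6,1.71): print(t,[np.round(w2p('scene',cw(-.181*np.cos(t-.064),y,.075+.181*np.sin(t-.064))),1) for y in(-.1,.1)])
cv2.imwrite('pics/s12c.png',cv2.resize(cv2.imread('pics/scene12.png')[180:330,225:385],None,fx=4,fy=4,interpolation=cv2.INTER_CUBIC))
E
```

```text
1.5 [array([298.6, 286.5]), array([290.7, 193.6])]
1.6 [array([308.5, 286. ]), array([299.4, 193. ])]
1.71 [array([319.3, 285.8]), array([308.9, 192.9])]
```

View pics/s12c.png

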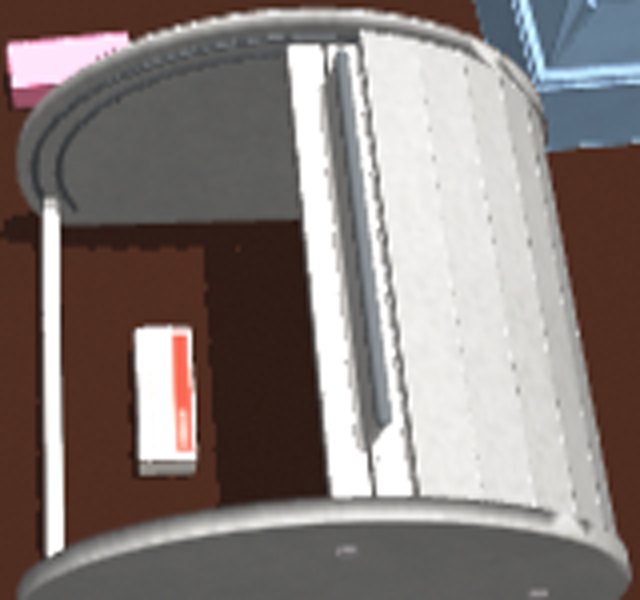

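Rail edge runs from about (320,286) to (310,193) in the scene picture, matching the prediction for the 1.71 stop. The carton lies flat behind the sill, red-and-white top up.

```bash
python3 -c "
from h import *
print(env.get_state()['time_s']); print(env.close_job())"
```

```text
33.725
the job is handed in; nothing more can be done
None
```

The job is done and handed in at 33.7 s: the shutter is fully open, and the slide_box lies flat inside the cabinet behind the sill.

**Shutter:** I pushed the lift rail up from below with closed fingers. In the last picture its edge matches the predicted position for the 1.71 rad stop to about a pixel, and it stayed there after I let go.

**Carton:** I picked up the white and dark red carton marked "cover glass", not the pink or turquoise look-alikes. I lifted it over the sill and lowered it until I felt light contact of about 2.6 N, at the same height as at pick-up, then released it. The last picture shows it same side up at about cabinet x = -74 mm. The film_box, ph_strips, beaker and look-alikes look unmoved in the pictures.

**Checks that disagreed:**
- **Fingertip position:** the real fingertips ended about 34 mm short of the stated position. My first attempt at the rail therefore missed. A touch test on the rail (a brief 13 N) and the pictures confirmed the offset, and I corrected for it from then on.
- **Camera agreement:** the detector's positions from the "top" and "scene" cameras differed by 10 to 20 mm. I used the scene camera, checked against the wrist camera.

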